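Bed the rosettes of a butterfly mount in one stroke

TASK

Finish the butterfly mount: starting at the end of the arch beside the brass weight, run closed fingertips lightly along the arch of five cream rosettes, one after the other, so that each is pushed fully home into the board. Do it as one low stroke, keeping the fingertips down at the row from the first rosette to the last, and then lift clear. Only press, do not pick anything up; do not touch the butterfly, and leave the weight, the jar and everything lying on the table where they are.

Things in the scene. Friction and masses are not known exactly. Their poses are not given: they have to be found in the camera images.
- board: Black display mount fixed to the table, 230 mm along its x by 310 mm along its y. Flat top 14 mm above the table; a dark rim 10 mm wide stands another 4 mm. Origin: centre of its underside, at table height; z up. The arch of rosettes bulges to +x, symmetric about the x axis: part of a circle of radius 115 mm centred at x = -40 mm, y = 0.
- rosette0 (a joint): How far rosette 0 is pushed in, in m: 0 = standing 6 mm proud, 0.006 = fully home on its stop, negative = pulled out (to -0.006). Slides straight down against about 3 N of friction and stays where left. A fingertip sliding sideways onto its conical flank at the height of the home tops also pushes it down. It starts at 0 to 0.0015.
- rosette0_top (a point): Centre of the flat top of rosette 0 (the end of the row at the board's +y side); 0 to 4 run from the +y to the -y end, 25 degrees (50 mm) apart on the arch. Cream dome, 36 mm across, 10 mm thick: 2 mm rim, 36 degree conical flank, 14 mm flat top, which is 30 mm above the table when proud and 24 mm when home.
- rosette1 (a joint): How far rosette 1 is pushed in, in m: 0 = standing 6 mm proud, 0.006 = fully home on its stop, negative = pulled out (to -0.006). Slides straight down against about 3 N of friction and stays where left. A fingertip sliding sideways onto its conical flank at the height of the home tops also pushes it down. It starts at 0 to 0.0015.
- rosette1_top (a point): Centre of the flat top of rosette 1; 0 to 4 run from the +y to the -y end, 25 degrees (50 mm) apart on the arch. Cream dome, 36 mm across, 10 mm thick: 2 mm rim, 36 degree conical flank, 14 mm flat top, which is 30 mm above the table when proud and 24 mm when home.
- rosette2 (a joint): How far rosette 2 is pushed in, in m: 0 = standing 6 mm proud, 0.006 = fully home on its stop, negative = pulled out (to -0.006). Slides straight down against about 3 N of friction and stays where left. A fingertip sliding sideways onto its conical flank at the height of the home tops also pushes it down. It starts at 0 to 0.0015.
- rosette2_top (a point): Centre of the flat top of rosette 2 (the crown of the arch); 0 to 4 run from the +y to the -y end, 25 degrees (50 mm) apart on the arch. Cream dome, 36 mm across, 10 mm thick: 2 mm rim, 36 degree conical flank, 14 mm flat top, which is 30 mm above the table when proud and 24 mm when home.
- rosette3 (a joint): How far rosette 3 is pushed in, in m: 0 = standing 6 mm proud, 0.006 = fully home on its stop, negative = pulled out (to -0.006). Slides straight down against about 3 N of friction and stays where left. A fingertip sliding sideways onto its conical flank at the height of the home tops also pushes it down. It starts at 0 to 0.0015.
- rosette3_top (a point): Centre of the flat top of rosette 3; 0 to 4 run from the +y to the -y end, 25 degrees (50 mm) apart on the arch. Cream dome, 36 mm across, 10 mm thick: 2 mm rim, 36 degree conical flank, 14 mm flat top, which is 30 mm above the table when proud and 24 mm when home.
- rosette4 (a joint): How far rosette 4 is pushed in, in m: 0 = standing 6 mm proud, 0.006 = fully home on its stop, negative = pulled out (to -0.006). Slides straight down against about 3 N of friction and stays where left. A fingertip sliding sideways onto its conical flank at the height of the home tops also pushes it down. It starts at 0 to 0.0015.
- rosette4_top (a point): Centre of the flat top of rosette 4 (the end of the row at the board's -y side); 0 to 4 run from the +y to the -y end, 25 degrees (50 mm) apart on the arch. Cream dome, 36 mm across, 10 mm thick: 2 mm rim, 36 degree conical flank, 14 mm flat top, which is 30 mm above the table when proud and 24 mm when home.
- butterfly: Fragile blue-black mounted butterfly, lying flat on the board inside the arch, about 125 mm over the wings (along the board's y), 80 mm long with feelers, 8 mm high. Origin: under its body, on the board's top, 25 mm from the board's centre towards -x. Not to be touched.
- weight: Brass paperweight with a small round knob, 32 mm across, 40 mm tall, 0.15 kg, standing loose on the board just inside one end of the arch (about 65 mm from the end rosette); it marks the end where the stroke starts. Origin: centre of its underside.
- beadjar: Small green glass jar with a dark blue cap, 32 mm across, 42 mm tall, standing loose on the board by the other end of the arch. Origin: centre of its underside.
- tweezers: Steel tweezers lying on the table, 136 mm long, 6 mm high. Origin: middle, on the table.
- ovalframe: Cream ring-shaped ornament frame lying on the table, 84 mm across, 10 mm high. Origin: its centre, on the table.
- phone: Black phone lying on the table, 150 x 72 x 9 mm. Origin: centre of its underside.
- foamblock: Blue foam pinning block, 130 x 100 x 30 mm, with pins standing 25 mm out of it. Origin: centre of its underside.

How it is judged:
On the way, in this order (a step that is already met when the one before it is completed fails the run):
1. the first (beside the brass weight) rosette of the row is pushed home (within 2 mm) (((y of weight in the frame of board above 0 m and value of joint rosette0 above 0.004 m) or (y of weight in the frame of board below 0 m and value of joint rosette4 above 0.004 m))), for 0.05 s.
2. the second rosette of the row is pushed home (within 2 mm) (((y of weight in the frame of board above 0 m and value of joint rosette1 above 0.004 m) or (y of weight in the frame of board below 0 m and value of joint rosette3 above 0.004 m))), for 0.05 s.
3. the third rosette of the row is pushed home (within 2 mm) (((y of weight in the frame of board above 0 m and value of joint rosette2 above 0.004 m) or (y of weight in the frame of board below 0 m and value of joint rosette2 above 0.004 m))), for 0.05 s.
4. the fourth rosette of the row is pushed home (within 2 mm) (((y of weight in the frame of board above 0 m and value of joint rosette3 above 0.004 m) or (y of weight in the frame of board below 0 m and value of joint rosette1 above 0.004 m))), for 0.05 s.
5. the fifth rosette of the row is pushed home (within 2 mm) (((y of weight in the frame of board above 0 m and value of joint rosette4 above 0.004 m) or (y of weight in the frame of board below 0 m and value of joint rosette0 above 0.004 m))), for 0.05 s.
At the end, for the whole second after the job is handed in: All five rosettes are home (pushed in more than 4 mm of their 6 mm) and every loose thing is within 10 mm of where it stood (value of joint each of rosette0, rosette1, rosette2, rosette3, rosette4 above 0.004 m and distance of each of weight, beadjar, tweezers, ovalframe, phone, foamblock from where it was at the start of the episode below 0.01 m); the robot touches nothing.
It fails at once if the fingertips are raised more than about 20 mm over the home rosettes (TCP over 65 mm above the table) after the first rosette is home and before the last is: the stroke is broken off (value of joint any of rosette0, rosette1, rosette2, rosette3, rosette4 above 0.004 m and value of joint any of rosette0, rosette1, rosette2, rosette3, rosette4 below 0.004 m and height (world z) of the grasp point above 0.065 m).
It fails at once if the butterfly is touched (contact force between any of the arm, the fingers and butterfly above 0.3 N).
It fails at once if a rosette is pulled out (raised 3 mm or more) (value of joint any of rosette0, rosette1, rosette2, rosette3, rosette4 below -0.003 m).
It fails at once if a rosette is pressed harder than 40 N (contact force between the fingers and rosette0 above 40 N or contact force between the fingers and rosette1 above 40 N or contact force between the fingers and rosette2 above 40 N or contact force between the fingers and rosette3 above 40 N or contact force between the fingers and rosette4 above 40 N).
It fails at once if a loose thing is moved more than 10 mm, or lifted (distance of any of weight, beadjar, tweezers, ovalframe, phone, foamblock from where it was at the start of the episode above 0.01 m).
It also fails if it takes over 40 s, if anything falls off the work surface, if the arm or the gripper's body presses on something with over 40 N, if the wrist force passes 120 N, or if a joint passes its speed limit or range.

ROBOT

A 7-joint arm with a two-finger parallel gripper is mounted at the origin on the work surface. World frame = base frame: x ahead of the robot, y to its left, z up, the work surface at z = 0. Lengths are in m, angles in rad, forces in N, time in s.
With the tool pointing down it reaches from about 0.4 to 0.85 m from the base axis. Payload 4.5 kg.
Tool frame: the origin (TCP) lies between the finger pads, 19 mm behind the fingertips; this is the grasp point; z points along the fingers, y is the line along which they close (so a half turn about z gives the same grasp; the last joint's range is limited). The gripper opens to 85 mm and grips with 20 to 120 N. Pads are 22 mm wide; open, the fingers measure 114 mm over their backs; the gripper's body (76 mm by 85 mm) begins 54 mm behind the grasp point. The pads swing forward as they close: fully open they stand 13 mm farther back than shut.
Start: joints at [1.152, 0.689, -0.195, 1.565, 0.157, 0.902, -0.215], TCP at [0.273, -0.562, 0.25] pointing down, gripper open.
Joint ranges: [-3.01, 3.01], [-0.46, 2.08], [-1.47, 1.51], [0.13, 2.56], [-1, 4.14], [0.04, 2.09], [-2.66, 2.66]. Speed limits (rad/s): [2.57, 2.57, 3.14, 3.14, 3.14, 3.14, 3.14].

INTERFACE

Orientations are given as a rotation vector (axis times angle).
In Python, from plant import r, viewer gives the robot as it stands.
- The arm moves only by the shell command python3 -m handwheel 'ROWS' [FORCE]. ROWS is JSON, a list of rows, each an object with "linear": the shift along the world's x, y, z in m, a list of three; "rotation": the turn, a rotation vector about the world's x, y, z in degrees, a list of three; "hand": the opening, from -1 (shut) to 1 (fully open), so that 0 is half open. In form: [{"linear": [dx, dy, dz], "rotation": [ax, ay, az], "hand": hand}, ...]. A call has 1 to 12 rows; each row is the pose to reach, as a shift and turn from the pose commanded when the call began; what a row does not reach only later rows make up. A row lasts 1/12 s, in which the tool goes at most 41.7 mm and 7.16 degrees, less where a joint would pass 70% of its speed; a pose out of reach is approached as far as the arm can. A call with a gripper value outside its range is refused whole. The fingers move at their own pace and stop on an object; FORCE is the grip in N (left out, the last holds). Time passes only in rows, so rows that repeat a pose let the fingers close. It gives the time, the measured TCP pose, the force, the opening and the grip force at its end, in the units of the state.
- r.read_state(): the state, without advancing time (a new reading comes with each control period).
- viewer.grab_frame(name): name is "scene" or "top" or "wrist"; returns a dict with "frame" (400x640x3 uint8, red, green, blue), "range_z" (400x640 float32, m along the optical axis (not along the pixel's ray), 0 where there is no reading), "fx", "fy", "cx", "cy" (pixels), "k1" (the pictures are not rectified: a ray, as slopes to the right and down, at radius r is drawn at 1 + k1 r^2 times it, then the intrinsics apply), "position" and "attitude" of the camera in the world; the wrist camera has in their place "T_tool_cam" (4x4, takes a point from camera to tool coordinates, whose origin is the TCP and whose axes are the flange's). Camera axes: x right, y down, z forward; pixel columns grow to the right and rows downward; lengths in m; the calibration is good to about 2 mm. A picture is of the moment at which its call begins: read the wrist's pose just before it.
- r.hand_in(): hands the job in; it is judged then, once.
The state is a dict: "time_s": time; "q": joint angles; "dq": joint speeds; "tau": joint torques, N m; "tcp_pos": TCP position; "eef_rot": TCP orientation; "ft_force": force on the tool from outside, world axes, zero at the start; "wrist_torque": the same for the moment, N m; "gripper_width": opening from 0.0 (shut) to 1.0 (fully open); "gripper_force": force on a finger pad.
Only numpy, scipy, OpenCV 4.12 (cv2) and the standard library are available. Lean on these libraries where they do the work, as an engineer would, in place of code of your own. Each camera call takes 0.05 s, during which the arm holds its last target. There are 200 camera calls.

## Working session

There is one attempt and no reset: what is moved stays moved. The work goes in short steps, Python scripts to look and compute and a shell command to move; the robot and the scene stay as the last step left them, time stands still between calls to the robot, and variables do not carry over. Pictures are saved under pics/ and viewed, at most 10 in all, crops included, and the job is handed in when it is done.

```bash
mkdir -p pics; ls; python3 - <<'E'
from plant import r, viewer
import cv2,numpy as np,pickle
s=r.read_state();print({k:np.round(v,3) for k,v in s.items()})
for n in("top","scene"):
    f=viewer.grab_frame(n);pickle.dump(f,open(f"pics/{n}.pkl","wb"))
    cv2.imwrite(f"pics/{n}.png",f["frame"][:,:,::-1]);print(n,{k:f[k] for k in f if k not in("frame","range_z")})
E
```

```text
pics
{'time_s': np.float64(0.0), 'q': array([ 1.152,  0.69 , -0.195,  1.566,  0.157,  0.902, -0.215]), 'dq': array([ 0.   , -0.001, -0.001, -0.   ,  0.   ,  0.   , -0.   ]), 'tau': array([-1.0000e-03, -5.3962e+01, -1.2670e+00, -1.5855e+01,  9.0000e-03,
        9.0000e-03,  0.0000e+00]), 'tcp_pos': array([ 0.273, -0.561,  0.249]), 'eef_rot': array([-3.06e+00, -7.05e-01,  1.00e-03]), 'ft_force': array([ 0.731,  0.148, -0.267]), 'wrist_torque': array([ 0.055,  0.02 , -0.007]), 'gripper_force': np.float64(0.0), 'gripper_width': np.float64(1.003)}
top {'fx': 451.5215046972136, 'fy': 451.5215046972136, 'cx': 319.3597085288975, 'cy': 204.72642169835555, 'k1': -0.053172218622883266, 'position': array([0.35601736, 0.02632153, 1.39133029]), 'attitude': array([-2.19359898,  2.13774765, -0.16732243])}
scene {'fx': 395.1057241404879, 'fy': 395.1057241404879, 'cx': 324.4154733808166, 'cy': 205.43822567535648, 'k1': 0.029572170859983725, 'position': array([ 1.00755847, -0.68503106,  0.83510258]), 'attitude': array([-2.21820347, -0.68008067,  0.30387808])}
```

View pics/top.png

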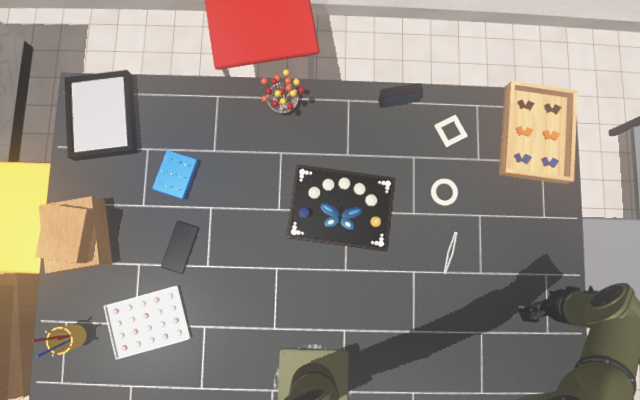

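View pics/scene.png

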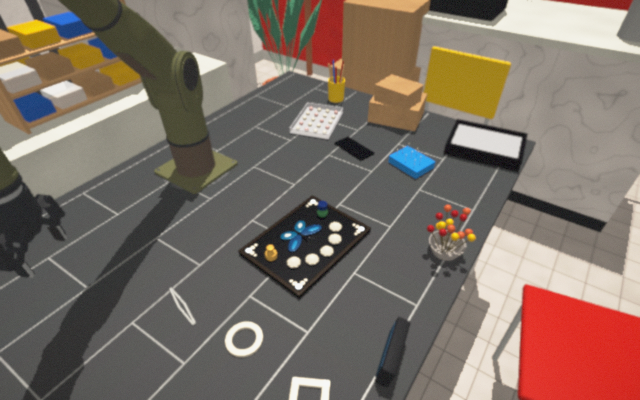

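The top view shows five rosettes from (314,193) to (371,200). The brass weight at (376,222) is beside the right (−y) end, and the dark jar at (305,213) is by the left end. Next I'll locate them by casting rays.

```bash
cat > h.py <<'E'
import numpy as np,cv2
from scipy.spatial.transform import Rotation as R
from scipy.optimize import least_squares
def cast(f,uv,z,T=None):
    K=np.array([[f["fx"],0,f["cx"]],[0,f["fy"],f["cy"]],[0,0,1]])
    n=cv2.undistortPoints(np.float64(uv).reshape(-1,1,2),K,np.array([f["k1"],0,0,0,0.]))[:,0]
    d=np.c_[n,np.ones(len(n))]
    if T is None: A,p=R.from_rotvec(f["attitude"]).as_matrix(),f["position"]
    else: A,p=T[:3,:3],T[:3,3]
    d=d@A.T
    return p+d*((z-p[2])/d[:,2])[:,None]
def blobs(mask,lo,hi):
    n,_,st,c=cv2.connectedComponentsWithStats(mask.astype(np.uint8),connectivity=4)
    return [(tuple(np.round(c[i],1)),int(st[i,4])) for i in range(1,n) if lo<=st[i,4]<=hi]
def fit(P): # 5 rosette centres, 0..4 order -> centre of arch, yaw
    a=np.radians([50,25,0,-25,-50])
    m=lambda t:np.c_[t[0]+.115*np.cos(a+t[2]),t[1]+.115*np.sin(a+t[2])]
    s=least_squares(lambda t:(m(t)-P[:,:2]).ravel(),[P[2,0]-.115,P[2,1],0])
    return s.x,m(s.x),np.abs(s.fun).max()
E
python3 - <<'E'
from h import *;import pickle
for n,roi in(("top",(280,400,160,255)),("scene",(235,375,190,300))):
    f=pickle.load(open(f"pics/{n}.pkl","rb"));im=f["frame"].astype(int)
    m=(im.min(2)>130);k=np.zeros_like(m);x0,x1,y0,y1=roi;k[y0:y1,x0:x1]=1
    for b,a in blobs(m&k,15,400): print(n,b,a,np.round(cast(f,[b],.027)[0],4))
    w=(im[:,:,0]-im[:,:,2]>60)&k
    for b,a in blobs(w,8,400): print("brass",b,a,np.round(cast(f,[b],.04)[0],4))
E
```

```text
top (np.float64(280.2), np.float64(176.5)) 51 [0.6182 0.1169 0.027 ]
top (np.float64(303.2), np.float64(173.6)) 82 [0.6293 0.0466 0.027 ]
top (np.float64(343.9), np.float64(183.0)) 107 [ 0.6036 -0.0791  0.027 ]
top (np.float64(327.9), np.float64(184.2)) 109 [ 0.5984 -0.03    0.027 ]
top (np.float64(385.4), np.float64(184.5)) 76 [ 0.6026 -0.2074  0.027 ]
top (np.float64(359.0), np.float64(188.5)) 106 [ 0.5878 -0.1259  0.027 ]
top (np.float64(313.8), np.float64(192.3)) 113 [0.572  0.0126 0.027 ]
top (np.float64(370.7), np.float64(199.8)) 110 [ 0.5537 -0.1623  0.027 ]
top (np.float64(284.5), np.float64(209.5)) 20 [0.5167 0.1002 0.027 ]
top (np.float64(395.5), np.float64(212.5)) 16 [ 0.5166 -0.2389  0.027 ]
top (np.float64(330.3), np.float64(221.7)) 25 [ 0.4832 -0.0398  0.027 ]
top (np.float64(295.6), np.float64(229.9)) 85 [0.4555 0.0646 0.027 ]
top (np.float64(347.4), np.float64(223.9)) 23 [ 0.4778 -0.0919  0.027 ]
top (np.float64(378.9), np.float64(241.1)) 81 [ 0.428  -0.1885  0.027 ]
top (np.float64(345.5), np.float64(250.0)) 18 [ 0.3987 -0.0875  0.027 ]
brass (np.float64(375.2), np.f
[... 523 characters left out ...]
22 [ 0.4837 -0.0989  0.027 ]
scene (np.float64(334.4), np.float64(238.2)) 98 [ 0.6021 -0.0357  0.027 ]
scene (np.float64(251.0), np.float64(249.7)) 81 [ 0.4374 -0.1989  0.027 ]
scene (np.float64(326.3), np.float64(250.4)) 108 [ 0.6086 -0.0862  0.027 ]
scene (np.float64(355.6), np.float64(274.7)) 222 [ 0.7169 -0.1128  0.027 ]
scene (np.float64(311.7), np.float64(258.6)) 113 [ 0.5926 -0.1322  0.027 ]
scene (np.float64(293.3), np.float64(261.6)) 119 [ 0.5583 -0.1678  0.027 ]
scene (np.float64(255.4), np.float64(290.9)) 88 [ 0.5378 -0.2943  0.027 ]
scene (np.float64(298.2), np.float64(283.4)) 111 [ 0.6116 -0.2171  0.027 ]
brass (np.float64(270.5), np.float64(252.3)) 168 [ 0.4957 -0.1846  0.04  ]
```

```bash
python3 -m handwheel '[{"linear":[0.02,0.04,0.0],"rotation":[0,0,7],"hand":-1},{"linear":[0.04,0.08,0.0],"rotation":[0,0,14],"hand":-1},{"linear":[0.06,0.12,0.0],"rotation":[0,0,21],"hand":-1},{"linear":[0.08,0.155,0.0],"rotation":[0,0,28],"hand":-1},{"linear":[0.1,0.19,0.0],"rotation":[0,0,35],"hand":-1},{"linear":[0.12,0.23,0.0],"rotation":[0,0,42],"hand":-1},{"linear":[0.14,0.27,0.0],"rotation":[0,0,49],"hand":-1},{"linear":[0.16,0.31,0.0],"rotation":[0,0,57],"hand":-1},{"linear":[0.18,0.35,0.0],"rotation":[0,0,57],"hand":-1},{"linear":[0.2,0.39,0.0],"rotation":[0,0,57],"hand":-1},{"linear":[0.22,0.43,0.0],"rotation":[0,0,57],"hand":-1},{"linear":[0.235,0.465,0.0],"rotation":[0,0,57],"hand":-1}]' 30
python3 -m handwheel '[{"linear":[0,0,0],"rotation":[0,0,0],"hand":-1},{"linear":[0,0,0],"rotation":[0,0,0],"hand":-1},{"linear":[0,0,0],"rotation":[0,0,0],"hand":-1},{"linear":[0,0,0],"rotation":[0,0,0],"hand":-1}]'
python3 - <<'E'
from plant import r, viewer
from h import *;import pickle
s=r.read_state();f=viewer.grab_frame("wrist");pickle.dump((s,f),open("pics/w1.pkl","wb"))
cv2.imwrite("pics/w1.png",f["frame"][:,:,::-1]);print(s["tcp_pos"],s["eef_rot"],s["gripper_width"],s["ft_force"],s["time_s"])
E
```

```text
time_s: 1.1
tcp_pos: [0.5002, -0.1145, 0.2498]
eef_rot: [-2.354, -2.08, 0.0]
ft_force: [0.6, -1.2, -0.5]
gripper_width: -0.001
gripper_force: 0.0
time_s: 1.43
tcp_pos: [0.4988, -0.118, 0.2497]
eef_rot: [-2.356, -2.077, 0.003]
ft_force: [0.2, -0.2, -0.1]
gripper_width: 0.001
gripper_force: 0.0
[ 0.49877605 -0.11798362  0.2496543 ] [-2.3564468  -2.07742455  0.00267854] 0.0014237515876679948 [ 0.23605002 -0.2434631  -0.08218463] 1.4333
```

View pics/w1.png

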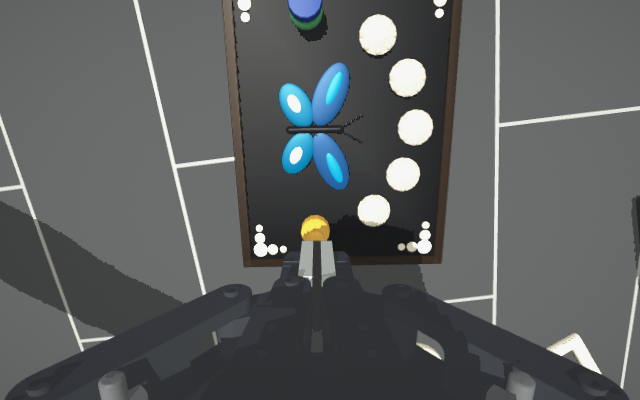

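The wrist view shows all five rosettes: (378,35), (407,78), (415,127), (403,174) and (374,210). The weight is at (315,229), the jar at (305,10) and the fingertips near (317,245).

```bash
cat >> h.py <<'E'
def wrist(s,f):
    A=np.eye(4);A[:3,:3]=R.from_rotvec(s["eef_rot"]).as_matrix();A[:3,3]=s["tcp_pos"];return A@f["T_tool_cam"]
E
python3 - <<'E'
from h import *;import pickle
s,f=pickle.load(open("pics/w1.pkl","rb"));T=wrist(s,f);im=f["frame"].astype(int)
m=im.min(2)>120;m[228:]=0;m[:,:355]=0;m[:,440:]=0
P=sorted([b for b,a in blobs(m,500,3000)],key=lambda b:b[1]);print(P)
W=cast(f,P,.026,T);print(np.round(W,4),fit(W))
t=pickle.load(open("pics/top.pkl","rb"));print(fit(cast(t,[(313.8,192.3),(327.9,184.2),(343.9,183),(359,188.5),(370.7,199.8)],.026)))
for p in P:
    u,v=map(int,p);z=np.median(f["range_z"][v-4:v+5,u-4:u+5]);
    X=cast(f,[p],.03,T)[0]; d=X-T[:3,3]; d=d/(d@T[:3,2]); print("top z",(T[:3,3]+d*z).round(4))
w=(im[:,:,0]-im[:,:,2]>60);w[:205]=0
for b,a in blobs(w[:,:345],100,4000):print("weight",b,a,cast(f,[b],.04,T))
print("toolx",R.from_rotvec(s["eef_rot"]).as_matrix().round(3))
E
```

```text
[(np.float64(377.3), np.float64(34.2)), (np.float64(407.0), np.float64(77.1)), (np.float64(415.0), np.float64(126.8)), (np.float64(402.6), np.float64(173.8)), (np.float64(373.5), np.float64(209.8))]
[[ 0.5719  0.0118  0.026 ]
 [ 0.5976 -0.0301  0.026 ]
 [ 0.6029 -0.0787  0.026 ]
 [ 0.5875 -0.1253  0.026 ]
 [ 0.554  -0.1607  0.026 ]] (array([ 0.48904759, -0.0667687 , -0.10449785]), array([[ 0.57175394,  0.01313537],
       [ 0.59777391, -0.02930424],
       [ 0.60342027, -0.0787641 ],
       [ 0.58763497, -0.1259762 ],
       [ 0.55337593, -0.16209375]]), np.float64(0.0013840118535153323))
(array([ 0.48953477, -0.06709905, -0.10556102]), array([[ 0.57232602,  0.01271704],
       [ 0.59830087, -0.0297502 ],
       [ 0.60389464, -0.07921603],
       [ 0.58805915, -0.12641133],
       [ 0.55376173, -0.16249243]]), np.float64(0.0004158041717204908))
top z [0.5714 0.0113 0.0286]
top z [ 0.5968 -0.0304  0.0293]
top z [ 0.6024 -0.0785  0.0279]
top z [ 0.5869 -0.1247  0.0288]
top z [ 0.5535 -0.1597  0.0292]
weight (np.float64(315.0), np.float64(228.5)) 638 [[ 0.48941672 -0.16910043  0.04      ]]
toolx [[ 0.125  0.992 -0.001]
 [ 0.992 -0.125 -0.001]
 [-0.001 -0.001 -1.   ]]
```

```bash
python3 -m handwheel '[{"linear":[0.03,-0.024,0],"rotation":[0,0,0],"hand":-1},{"linear":[0.055,-0.044,0],"rotation":[0,0,0],"hand":-1},{"linear":[0.055,-0.044,-0.04],"rotation":[0,0,0],"hand":-1},{"linear":[0.055,-0.044,-0.08],"rotation":[0,0,0],"hand":-1},{"linear":[0.055,-0.044,-0.12],"rotation":[0,0,0],"hand":-1},{"linear":[0.055,-0.044,-0.15],"rotation":[0,0,0],"hand":-1},{"linear":[0.055,-0.044,-0.175],"rotation":[0,0,0],"hand":-1},{"linear":[0.055,-0.044,-0.19],"rotation":[0,0,0],"hand":-1},{"linear":[0.055,-0.044,-0.195],"rotation":[0,0,0],"hand":-1},{"linear":[0.055,-0.044,-0.195],"rotation":[0,0,0],"hand":-1},{"linear":[0.055,-0.044,-0.195],"rotation":[0,0,0],"hand":-1},{"linear":[0.055,-0.044,-0.195],"rotation":[0,0,0],"hand":-1}]'
python3 - <<'E'
from plant import r, viewer
import cv2
f=viewer.grab_frame("wrist")
cv2.imwrite("pics/w2.png",f["frame"][:,:,::-1])
E
```

```text
time_s: 2.48
tcp_pos: [0.5555, -0.161, 0.0563]
eef_rot: [2.353, 2.078, 0.002]
ft_force: [0.2, -0.1, 0.1]
gripper_width: 0.0
gripper_force: 0.0
```

View pics/w2.png

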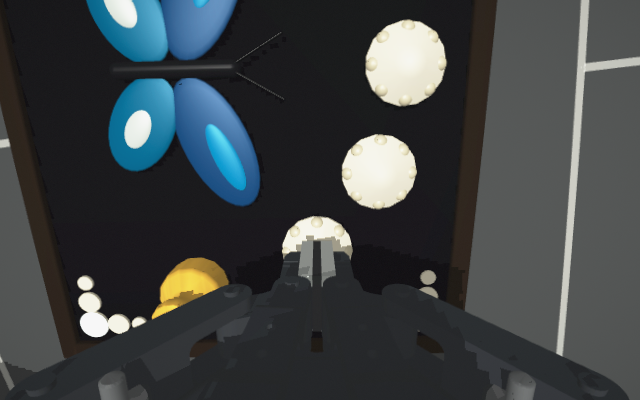

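The fingertips sit over rosette 4 at (317,250). The linkage passes near the weight at (195,290), so I'll check how high it is before going down.

```bash
python3 - <<'E'
from plant import r, viewer
from h import *
s=r.read_state();f=viewer.grab_frame("wrist");T=wrist(s,f)
for uv in [(232,292),(215,305),(195,320),(290,270),(312,245),(165,312),(205,275)]:
    z=f["range_z"][uv[1],uv[0]];X=cast(f,[uv],.03,T)[0];d=X-T[:3,3];d/=d@T[:3,2];print(uv,(T[:3,3]+d*z).round(3))
E
```

```text
(232, 292) [ 0.531 -0.144  0.09 ]
(215, 305) [ 0.527 -0.145  0.095]
(195, 320) [ 0.524 -0.145  0.102]
(290, 270) [ 0.545 -0.152  0.062]
(312, 245) [ 0.554 -0.149  0.048]
(165, 312) [ 0.487 -0.171  0.051]
(205, 275) [ 0.499 -0.165  0.031]
```

```bash
python3 -m handwheel '[{"linear":[-0.001,0,-0.005],"rotation":[0,0,0],"hand":-1},{"linear":[-0.001,0,-0.007],"rotation":[0,0,0],"hand":-1},{"linear":[-0.001,0,-0.009],"rotation":[0,0,0],"hand":-1},{"linear":[-0.001,0,-0.010],"rotation":[0,0,0],"hand":-1},{"linear":[-0.001,0,-0.011],"rotation":[0,0,0],"hand":-1},{"linear":[-0.001,0,-0.011],"rotation":[0,0,0],"hand":-1}]'
python3 -m handwheel '[{"linear":[0,0,-0.001],"rotation":[0,0,0],"hand":-1},{"linear":[0,0,-0.0015],"rotation":[0,0,0],"hand":-1},{"linear":[0,0,-0.0015],"rotation":[0,0,0],"hand":-1}]'
```

```text
time_s: 3.08
tcp_pos: [0.5538, -0.1604, 0.0439]
eef_rot: [2.354, 2.08, -0.0]
ft_force: [-0.2, -1.3, 0.2]
gripper_width: -0.003
gripper_force: 0.4
time_s: 3.33
tcp_pos: [0.5538, -0.1604, 0.0428]
eef_rot: [2.354, 2.08, -0.0]
ft_force: [-0.7, 0.5, 4.1]
gripper_width: 0.0
gripper_force: 2.4
```

```bash
python3 -m handwheel '[{"linear":[0,0,-0.001],"rotation":[0,0,0],"hand":-1},{"linear":[0,0,-0.001],"rotation":[0,0,0],"hand":-1},{"linear":[0,0,-0.001],"rotation":[0,0,0],"hand":-1}]'
```

```text
time_s: 3.58
tcp_pos: [0.5538, -0.1604, 0.0427]
eef_rot: [2.353, 2.08, -0.0]
ft_force: [-2.7, -0.8, 12.1]
gripper_width: -0.001
gripper_force: 6.2
```

Rosette 4 is on its stop at TCP z ≈ 0.0427 m with 12 N. I'll ease up 1 mm and stroke along the arch.

```bash
python3 -m handwheel '[{"linear":[0.003,0.0025,0.001],"rotation":[0,0,0],"hand":-1},{"linear":[0.0063,0.0048,0.001],"rotation":[0,0,0],"hand":-1},{"linear":[0.0095,0.0072,0.001],"rotation":[0,0,0],"hand":-1},{"linear":[0.0126,0.0096,0.001],"rotation":[0,0,0],"hand":-1},{"linear":[0.0157,0.012,0.001],"rotation":[0,0,0],"hand":-1},{"linear":[0.0188,0.0144,0.001],"rotation":[0,0,0],"hand":-1},{"linear":[0.0213,0.0177,0.001],"rotation":[0,0,0],"hand":-1},{"linear":[0.0239,0.0211,0.001],"rotation":[0,0,0],"hand":-1},{"linear":[0.0264,0.0244,0.001],"rotation":[0,0,0],"hand":-1},{"linear":[0.0289,0.0277,0.001],"rotation":[0,0,0],"hand":-1},{"linear":[0.0315,0.0311,0.001],"rotation":[0,0,0],"hand":-1},{"linear":[0.034,0.0344,0.001],"rotation":[0,0,0],"hand":-1}]'
```

```text
time_s: 4.58
tcp_pos: [0.5866, -0.1281, 0.0428]
eef_rot: [2.355, 2.078, -0.007]
ft_force: [-3.5, -4.2, 6.4]
gripper_width: -0.0
gripper_force: 3.8
```

```bash
python3 -m handwheel '[{"linear":[0.0018,0.0038,0],"rotation":[0,0,0],"hand":-1},{"linear":[0.0035,0.0076,0],"rotation":[0,0,0],"hand":-1},{"linear":[0.0053,0.0114,0],"rotation":[0,0,0],"hand":-1},{"linear":[0.007,0.0151,0],"rotation":[0,0,0],"hand":-1},{"linear":[0.0088,0.0189,0],"rotation":[0,0,0],"hand":-1},{"linear":[0.0105,0.0227,0],"rotation":[0,0,0],"hand":-1},{"linear":[0.0114,0.0268,0],"rotation":[0,0,0],"hand":-1},{"linear":[0.0123,0.0309,0],"rotation":[0,0,0],"hand":-1},{"linear":[0.0132,0.035,0],"rotation":[0,0,0],"hand":-1},{"linear":[0.014,0.039,0],"rotation":[0,0,0],"hand":-1},{"linear":[0.0149,0.0431,0],"rotation":[0,0,0],"hand":-1},{"linear":[0.0158,0.0472,0],"rotation":[0,0,0],"hand":-1}]'
```

```text
time_s: 5.58
tcp_pos: [0.6037, -0.0796, 0.0428]
eef_rot: [2.354, 2.078, -0.001]
ft_force: [-1.3, -2.7, 4.5]
gripper_width: 0.007
gripper_force: 2.2
```

```bash
python3 -m handwheel '[{"linear":[0,0.0042,0],"rotation":[0,0,0],"hand":-1},{"linear":[0,0.0083,0],"rotation":[0,0,0],"hand":-1},{"linear":[0,0.0125,0],"rotation":[0,0,0],"hand":-1},{"linear":[0,0.0167,0],"rotation":[0,0,0],"hand":-1},{"linear":[0,0.0208,0],"rotation":[0,0,0],"hand":-1},{"linear":[-0.0001,0.025,0],"rotation":[0,0,0],"hand":-1},{"linear":[-0.001,0.0291,0],"rotation":[0,0,0],"hand":-1},{"linear":[-0.002,0.0331,0],"rotation":[0,0,0],"hand":-1},{"linear":[-0.0029,0.0372,0],"rotation":[0,0,0],"hand":-1},{"linear":[-0.0038,0.0413,0],"rotation":[0,0,0],"hand":-1},{"linear":[-0.0048,0.0453,0],"rotation":[0,0,0],"hand":-1},{"linear":[-0.0057,0.0494,0],"rotation":[0,0,0],"hand":-1}]'
```

```text
time_s: 6.58
tcp_pos: [0.5982, -0.0294, 0.0428]
eef_rot: [2.353, 2.079, 0.001]
ft_force: [0.4, -3.1, 4.1]
gripper_width: 0.003
gripper_force: 2.3
```

```bash
python3 -m handwheel '[{"linear":[-0.0018,0.0038,0],"rotation":[0,0,0],"hand":-1},{"linear":[-0.0035,0.0076,0],"rotation":[0,0,0],"hand":-1},{"linear":[-0.0053,0.0114,0],"rotation":[0,0,0],"hand":-1},{"linear":[-0.0071,0.0151,0],"rotation":[0,0,0],"hand":-1},{"linear":[-0.0088,0.0189,0],"rotation":[0,0,0],"hand":-1},{"linear":[-0.0106,0.0227,0],"rotation":[0,0,0],"hand":-1},{"linear":[-0.0132,0.026,0],"rotation":[0,0,0],"hand":-1},{"linear":[-0.0157,0.0293,0],"rotation":[0,0,0],"hand":-1},{"linear":[-0.0183,0.0326,0],"rotation":[0,0,0],"hand":-1},{"linear":[-0.0209,0.0359,0],"rotation":[0,0,0],"hand":-1},{"linear":[-0.0234,0.0392,0],"rotation":[0,0,0],"hand":-1},{"linear":[-0.026,0.0425,0],"rotation":[0,0,0],"hand":-1}]'
python3 -m handwheel '[{"linear":[0,0,0],"rotation":[0,0,0],"hand":-1},{"linear":[0,0,-0.0005],"rotation":[0,0,0],"hand":-1},{"linear":[0,0,-0.0005],"rotation":[0,0,0],"hand":-1}]'
```

```text
time_s: 7.58
tcp_pos: [0.5721, 0.0137, 0.0428]
eef_rot: [2.353, 2.08, 0.002]
ft_force: [3.0, -3.3, 5.1]
gripper_width: 0.0
gripper_force: 2.4
time_s: 7.83
tcp_pos: [0.5715, 0.0147, 0.0427]
eef_rot: [-2.352, -2.082, -0.001]
ft_force: [0.6, -0.5, 10.7]
gripper_width: -0.0
gripper_force: 5.1
```

All five are at home height. Now I'll lift straight up and check.

```bash
python3 -m handwheel '[{"linear":[0,0,0.01],"rotation":[0,0,0],"hand":-1},{"linear":[0,0,0.03],"rotation":[0,0,0],"hand":-1},{"linear":[0,0,0.06],"rotation":[0,0,0],"hand":-1},{"linear":[0,-0.03,0.1],"rotation":[0,0,0],"hand":-1},{"linear":[-0.03,-0.06,0.14],"rotation":[0,0,0],"hand":-1},{"linear":[-0.06,-0.09,0.17],"rotation":[0,0,0],"hand":-1},{"linear":[-0.07,-0.12,0.2],"rotation":[0,0,0],"hand":-1},{"linear":[-0.07,-0.13,0.205],"rotation":[0,0,0],"hand":-1},{"linear":[-0.07,-0.13,0.205],"rotation":[0,0,0],"hand":-1},{"linear":[-0.07,-0.13,0.205],"rotation":[0,0,0],"hand":-1},{"linear":[-0.07,-0.13,0.205],"rotation":[0,0,0],"hand":-1},{"linear":[-0.07,-0.13,0.205],"rotation":[0,0,0],"hand":-1}]'
python3 - <<'E'
from plant import r, viewer
from h import *
s=r.read_state();f=viewer.grab_frame("wrist");T=wrist(s,f);im=f["frame"].astype(int)
cv2.imwrite("pics/w3.png",f["frame"][:,:,::-1])
m=im.min(2)>120;m[228:]=0;m[:,:355]=0;m[:,440:]=0
for p in sorted([b for b,a in blobs(m,500,3000)],key=lambda b:b[1]):
    u,v=map(int,p);z=np.median(f["range_z"][v-4:v+5,u-4:u+5])
    X=cast(f,[p],.03,T)[0];d=X-T[:3,3];d/=d@T[:3,2];print(p,(T[:3,3]+d*z).round(4))
w=(im[:,:,0]-im[:,:,2]>60)
for b,a in blobs(w,100,4000):print("weight",b,a,cast(f,[b],.04,T))
E
```

```text
time_s: 8.83
tcp_pos: [0.5015, -0.1146, 0.2461]
eef_rot: [-2.349, -2.082, 0.0]
ft_force: [0.2, 0.8, -0.1]
gripper_width: -0.001
gripper_force: 0.0
(np.float64(375.4), np.float64(40.0)) [0.5715 0.0113 0.0234]
(np.float64(404.5), np.float64(82.5)) [ 0.5968 -0.0303  0.0236]
(np.float64(412.6), np.float64(131.8)) [ 0.6023 -0.0787  0.0236]
(np.float64(400.0), np.float64(178.1)) [ 0.587  -0.1248  0.0233]
(np.float64(370.8), np.float64(213.1)) [ 0.5535 -0.1594  0.0233]
weight (np.float64(312.5), np.float64(231.3)) 530 [[ 0.48953211 -0.16662902  0.04      ]]
```

View pics/w3.png

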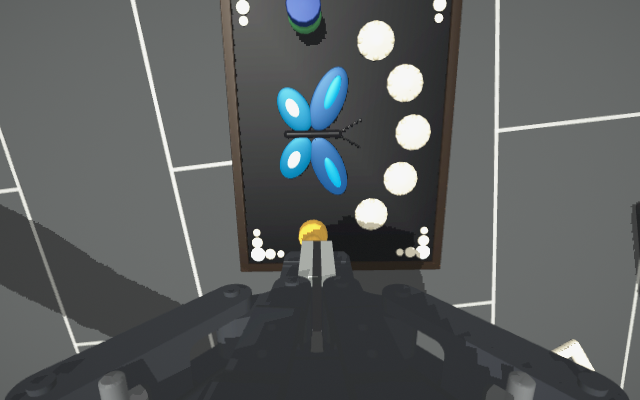

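The rosettes, from (375,40) to (371,213), all have their tops level at about 23.5 mm, so they are home. The weight at (313,231), the jar and the butterfly haven't moved.

```bash
python3 -c "
from plant import r
print(r.hand_in())"
```

```text
the job is handed in; nothing more can be done
None
```

All five rosettes were pushed home in one low stroke from the weight's end of the arch; the weight, jar and butterfly look undisturbed, and the job is handed in (no verdict was returned).

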